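# Bring the tall drawplate over its holder

## Robot

A 7-joint arm with a two-finger parallel gripper is mounted at the origin on a cart in front of the work surface, level with it; the furniture and walls round the work are solid. World frame = base frame: x ahead of the robot, y to its left, z up, the work surface at z = 0. Lengths are in m, angles in rad, forces in N, time in s.
With the tool pointing down it reaches from about 0.425 to 0.925 m from the base axis. Payload 6.8 kg.
Tool frame: the origin (TCP) lies on the front face of the gripper's body, between the roots of the fingers; the fingertips stand 73 mm ahead of it and the grasp point (between the pads) lies 54 mm ahead of it (env.nose_length is the distance from the TCP to the fingertips, in m); z points along the fingers, y is the line along which they close (so a half turn about z gives the same grasp; the last joint's range is limited). The gripper opens to 85 mm and grips with 20 to 120 N. Pads are 22 mm wide; open, the fingers measure 114 mm over their backs; the gripper's body (76 mm by 85 mm) begins 54 mm behind the grasp point. The pads swing forward as they close: fully open they stand 13 mm farther back than shut.
Start: joints at [1.087, 0.477, 0.022, 1.555, -0.011, 1.109, -0.083], TCP at [0.248, -0.628, 0.304] pointing down, gripper open.
Joint ranges: [-2.96, 2.96], [-0.34, 2.1], [-1.41, 1.46], [0.24, 2.44], [-1.37, 4.51], [0.17, 1.92], [-2.96, 2.96]. Speed limits (rad/s): [2.39, 2.39, 3.14, 3.14, 3.14, 3.14, 3.14].

## Interface

Orientations are given as a unit quaternion [w, x, y, z].
In Python, from cell import env, kin, camera, calibration, job gives the robot as it stands. The module is installed in compiled form; this text tells all that it offers. Calls block until the motion is done:
- env.reach(position, orientation): joint-space move of the TCP to a pose.
- env.movel(position, velocity=0.15, rot=None, stop_force=None): straight line of the TCP; rot=None keeps the orientation; velocity is the mean speed in m/s. With stop_force (N) it stops when the force on the tool has changed by that much, and returns True; else False.
- env.goto_joints(angles): joint-space move.
- env.grip(opening, f_grip=None): finger opening in m; f_grip is the grip in N (None keeps the last); returns when the fingers have stopped.
- env.dwell(seconds).
- kin.inverse_kinematics(position, orientation): joint angles nearest the present ones, or None.
- env.get_state(): the state.
- camera(name): name is "side" or "top" or "wrist"; returns (picture, depth): 384x512x3 uint8, blue, green, red; 384x512 float32, m along the optical axis (not along the pixel's ray), 0 where there is no reading.
- calibration(name): a dict with "fx", "fy", "cx", "cy" (pixels), "rvec" (rotation vector, rad) and "tvec" (3), from world to camera coordinates, as OpenCV has them. Camera axes: x right, y down, z forward; pixel columns grow to the right and rows downward; lengths in m; the calibration is good to about 2 mm. A picture is of the moment at which its call begins: read the wrist's pose just before it. calibration takes no time and is no camera call; for the wrist camera it gives the pose at the moment of the call.
A pose or a line that the arm cannot do raises env.PlanningError and nothing moves.
- job.job_done(): hands the job in; it is judged then, once.
The state is a dict: "time": time; "qpos": joint angles; "joint_velocities": joint speeds; "joint_torque": joint torques, N m; "tcp_pos": TCP position; "orientation": TCP orientation; "force": force on the tool from outside, world axes, zero at the start; "torque": the same for the moment, N m; "opening": finger opening in m; "gripper_force": force on a finger pad.
Only numpy, scipy, OpenCV 4.12 (cv2) and the standard library are available. Lean on these libraries where they do the work, as an engineer would, in place of code of your own. Each camera call takes 0.05 s, during which the arm holds its last target. There are 200 camera calls.

## Task

Slide the tall steel drawplate (the one that stands clearly higher than the other two) straight up out of its slot in the wooden rack, carry it over the things standing in between to the steel holder, and stop with it upright and in line with the holder's slot, centred over it, its lower edge about a centimetre above the slot, so that it could be lowered straight in. Do not let it touch the holder, leave the two low plates in the rack and the other things where they stand, and finish while still holding the plate there: do not put it down or let go.

Things in the scene. Friction and masses are not known exactly. Their poses are not given: they have to be found in the camera images.
- rack: wooden slotted rack, fixed to the bench, 134 (x) x 124 (y) x 48 mm high. Origin: centre of its underside; z up. Three slots run along its y axis, at x = -40, 0 and +40 mm; each is 11 to 12 mm wide, 98 mm long, with its floor 12 mm above the bench; the teeth that guide the plates reach 45 mm and the two end cheeks 48 mm above the bench.
- tall_plate_center (a point): centre (half-way up) of the tall drawplate, a plain steel plate 8 mm thick (its x), 90 mm long (its y), 100 mm high (its z, up), about 0.3 kg, with small dark holes in its lower two thirds. It stands on edge, loose, in any one of the rack's three slots, parallel to them; its bare top 35 mm can be pinched from above across the 8 mm. The lower edge is 50 mm below this point, the top edge 50 mm above.
- tall_plate_lower_edge (a point): middle of the lower edge of the tall drawplate; axes as for tall_plate_center.
- low_plate_a_center (a point): centre of a low steel plate with large holes, 8 x 90 x 62 mm high, in another slot of the rack; to be left there.
- low_plate_b_center (a point): centre of a low steel plate with small holes, 8 x 90 x 62 mm high, in the remaining slot; to be left there.
- holder: steel drawplate holder, bolted down on the thin bench mat: grey foot 84 (x) x 150 (y) mm, with two dark jaw bars along its y axis and an empty slot between them, along y, 106 mm long and 16 mm wide. Origin: centre of its underside; z up. Two small clamp screws stick out on its -x side, up to 33 mm above its underside.
- holder_mouth (a point): middle of the holder's slot at its upper rim, 45 mm above its underside, level with its highest parts to within 1 mm; axes as for the holder (slot along y).
- polish_tin_center (a point): half-way up a narrow open metal tin with needle files standing in it, 69 x 49 x 128 mm high in all, standing between rack and holder; to be left alone.
- jar_stack_center (a point): half-way up a stack of clear round pots, 42 mm across, 87 mm high, standing between rack and holder; to be left alone.
- flux_bottle_center (a point): half-way up a white squeeze bottle with a spout, 45 mm across, 97 mm high, standing between rack and holder; to be left alone.
- beeswax_center (a point): centre of a small block of wax, 30 x 46 x 19 mm, lying on the bench behind the holder; to be left alone.
- led_lamp: fixed desk lamp at the back left (origin at its foot, does not move). Its head hangs over the bench at the left, at world x 0.43 to 0.55, y 0.30 to 0.43, z 0.50 to 0.65 m, its arm runs back from there: keep the robot's arm and wrist clear of it, also when first swinging to the front.

How it is judged:
By the outcome, as a careful person would: the job done as asked, in the order asked, and still so for the second after the job is handed in, while the arm keeps its last pose, push and grip.
It also fails if it takes over 54 s, if anything falls off the work surface, if the arm or the gripper's body presses on something with over 40 N, if the wrist force passes 120 N, or if a joint passes its speed limit or range.

## Working session

There is one attempt and no reset: what is moved stays moved. The work goes in short steps, each a Python script; the robot and the scene stay as the last script left them, time stands still between calls to the robot, and variables do not carry over. Pictures are saved under pics/ and viewed, at most 10 in all, crops included, and the job is handed in when it is done.

```bash
mkdir -p pics
cat > h.py <<'E'
import numpy as np, cv2
from cell import env, kin, camera, calibration, job
def save(name,fn):
    c=calibration(name); im,d=camera(name); cv2.imwrite(f'pics/{fn}.png',im); np.savez(f'pics/{fn}.npz',im=im,d=d,**{k:np.array(v) for k,v in c.items()}); return im,d,c
def load(fn):
    return dict(np.load(f'pics/{fn}.npz'))
def cloud(z):
    d=z['d']; v,u=np.mgrid[:d.shape[0],:d.shape[1]]
    P=np.stack([(u-z['cx'])/z['fx']*d,(v-z['cy'])/z['fy']*d,d],-1)
    R=cv2.Rodrigues(z['rvec'])[0]; W=(P-z['tvec'].ravel())@R; W[d==0]=np.nan; return W
def ray(z,uv,h):
    R=cv2.Rodrigues(z['rvec'])[0]; o=-R.T@z['tvec'].ravel()
    uv=np.atleast_2d(uv).astype(float)
    r=np.c_[(uv[:,0]-z['cx'])/z['fx'],(uv[:,1]-z['cy'])/z['fy'],np.ones(len(uv))]@R
    return o+r*((h-o[2])/r[:,2])[:,None]
E
python3 - <<'E'
from h import *
for n in('top','side'):
    im,d,c=save(n,n+'0'); R=cv2.Rodrigues(np.array(c['rvec']))[0]; print(n,-R.T@np.ravel(c['tvec']),R[2],c['fx'])
s=env.get_state(); print(s['time'],s['orientation'],s['force'])
E
```

```text
top [0.35325937 0.0238815  1.18375127] [ 0.1562557   0.01070273 -0.98765865] 464.45617363603725
side [-0.07794326  0.97686837  0.46697604] [ 0.49562258 -0.79650142 -0.34632895] 404.9036493765821
0.1 [-7.90076949e-04  9.82393554e-01  1.86821390e-01 -2.20229713e-04] [-0.13494535 -0.08381041  0.76448617]
```

View pics/top0.png

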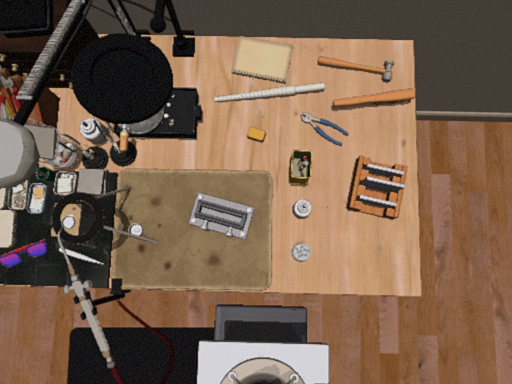

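View pics/side0.png

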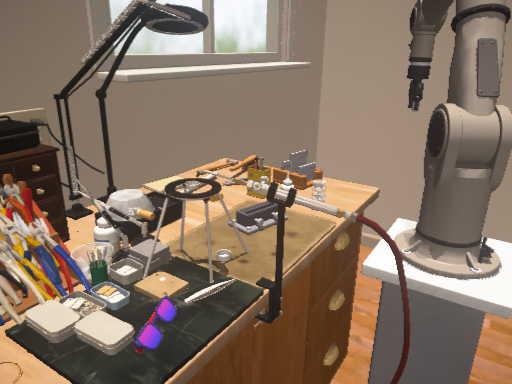

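The top view shows the rack at (378,187), holder at (222,216), tin (301,167), bottle (302,208), jars (301,252) and wax (257,134). The side view shows one clearly higher plate near (297,160). Next I measure them with depth.

Run:
```python
from h import *
z=load('top0'); W=cloud(z); im=z['im']
a=cv2.resize(im[140:230,340:415],None,fx=5,fy=5,interpolation=cv2.INTER_CUBIC)
b=cv2.resize(im[180:250,180:260],None,fx=5,fy=5,interpolation=cv2.INTER_CUBIC)
H=max(a.shape[0],b.shape[0]); o=np.zeros((H,a.shape[1]+b.shape[1],3),np.uint8); o[:a.shape[0],:a.shape[1]]=a;o[:b.shape[0],a.shape[1]:]=b
cv2.imwrite('pics/crop1.png',o)
np.set_printoptions(linewidth=250,precision=0,suppress=True)
print((W[155:220:2,345:410:3,2]*1000))
print((W[190:242:3,186:256:4,2]*1000))
for n,(u,v) in dict(tin=(301,167),bot=(302,208),jar=(301,252),wax=(257,134)).items():
    p=W[v-22:v+22,u-15:u+15].reshape(-1,3); p=p[p[:,2]>.012]; print(n,np.nanmin(p,0)*1000,np.nanmax(p,0)*1000)
```

```text
[[  1.  -1.  -1.  -2.   4.  45.  -1.  -0.  -2.  -6.  -1.   0.   2.   1.  -1.   0.  -0.   1.  -4.   1.  -2.   0.]
 [ -6.   2.  -2.   2.   3.  48.  44.  45.  -2.   3.   1.  -0.   4.   2.   1.   1.   1.   1.   1.  -2.  -3.   1.]
 [  2.   3.  -4.   1.  33.  46.  45.  41.  44.   1.   2.   0.   1.   4.   2.   2.  -1.  -1.   0.   5.   2.   0.]
 [  4.   1.  -1.   3.  35.  50.  46.  47.  46.  -1.  -0.   1.  -3.  -1.  -5.   0.   2.   0.  -1.   2.   2.  -0.]
 [ -1.  -1.  -4.   4.  40.  47.  39.  48.  44.  11.  10.   9.  -1.  -1.   4.   1.   2.   0.  -3.  -1.  nan  -1.]
 [ -1.   1.  -1.  12.  45.  46.  34.  68.  74.  75.  76.  15.  10.  18.  11.  -1.  32.  44.  42.  45.  46.  -2.]
 [  3.   2.   1.  14.  50.  47.  35.  58.  68.  74.  75.  72.  80.  72.   9.  15.  33.  44.  47.  49.  50.  -0.]
 [ -0.  -2.   3.  14.  50.  50.  47.  40.  50.  54.  62.  67.  73.  75.  78.  75.  74.  44.  49.  50.  45.   1.]
 [  2.   4.   1.  21.  50.  48.  48.  44.  25.  31.  41.  43.  54.  60.  nan  71.  74.  73.  72.  75.  47.   2.]
 [  3.  -1.  -1.  26.  47.  44.  49.  47.  14.  17.  23.  26.  31.  43.  49.  53.  
[... 3441 characters left out ...]
 16. 14.  5.]
 [ 5. 14. 19. 16. 15. 31. 15. 16. 21. 46. 56. 53. 45. 48. 49. 16.  2.  7.]
 [ 1. 12.  7.  0. 36. 37. 14. 16. 12. 15. 16. 36. 51. 54. 51. 13.  4.  2.]
 [ 8.  2.  9.  9.  7. 26. 12. 17. 16. 21. 18. 33. 13. 16. 27. 14.  4.  5.]
 [ 7.  3.  9.  9.  6.  3.  7.  2.  1. 14. 38. 34. 14. 19. 23. 18.  5.  5.]
 [ 5.  9.  7.  4.  3.  5.  4.  8.  9.  6.  8. 35. 19. 15. 20. 15.  4.  5.]
 [ 5.  4.  6.  6.  7.  8.  7.  6.  9.  6.  6.  5.  6.  8. 12.  5.  8.  6.]
 [ 3.  9.  6. 10.  7.  2.  6.  9.  2.  7.  6.  6.  5.  7.  7.  5. 10.  7.]]
tin [ 546. -102.   12.] [616. -52. 132.]
bot [ 458. -106.   13.] [500. -64. 100.]
jar [ 352. -102.   12.] [394. -63.  93.]
wax [655.  11.  12.] [690.  55.  25.]
```

View pics/crop1.png

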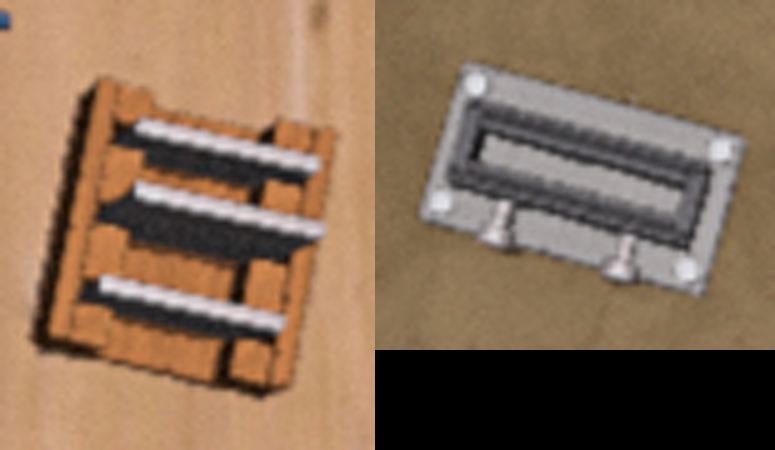

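The tall plate (top at 112 mm) is in the middle slot, around (230,210) in the crop; the low plates are on either side at 74 mm. The holder's slot lies between the dark jaw bars, with its screws on the lower (-x) side. Next I get poses from the top view, then look with the wrist camera from above.

```bash
cat >> h.py <<'E'
def rect(W,m,u0,u1,v0,v1):
    """oriented min-area rect in xy of masked cloud points"""
    k=np.zeros(m.shape,bool); k[v0:v1,u0:u1]=True
    P=W[k&m]; P=P[np.isfinite(P[:,2])]
    (c,s,a)=cv2.minAreaRect((P[:,:2]*1000).astype(np.float32))
    if s[0]>s[1]: s=s[::-1]; a-=90
    # a: angle of short axis from world x
    a=(a+90)%180-90
    C=P[:,:2]-P[:,:2].mean(0); w,V=np.linalg.eigh(C.T@C); n=V[:,0]; n=n*np.sign(n[0])
    return dict(n=len(P),c=np.round(c,1),s=np.round(s,1),a=round(a,2),pca=round(float(np.degrees(np.arctan2(n[1],n[0]))),2),mean=np.round(P.mean(0)*1000,1),z=np.round(np.median(P[:,2])*1000,1))
def quat(yaw):
    from scipy.spatial.transform import Rotation as Ro
    R=Ro.from_euler('z',yaw,degrees=True)*Ro.from_matrix([[0,1,0],[1,0,0],[0,0,-1]])
    return np.roll(R.as_quat(),1)  # tool y along world x rotated by yaw
E
python3 - <<'E'
from h import *
z=load('top0'); W=cloud(z); Z=W[...,2]
print('tall',rect(W,Z>.105,345,410,155,225))
print('lows',rect(W,(Z>.070)&(Z<.08),345,410,160,178),rect(W,(Z>.07)&(Z<.08),345,410,192,215))
print('rack',rect(W,Z>.03,335,412,150,225))
hsv=cv2.cvtColor(z['im'],cv2.COLOR_BGR2HSV)
print('jaws',rect(W,(Z>.043)&(Z<.06)&(hsv[...,2]<110),186,256,190,242))
print('foot',rect(W,(Z>.011),186,256,190,245))
y=0; q=quat(-10)
print(q, kin.inverse_kinematics([.53,-.25,.30],q), kin.inverse_kinematics([.46,.09,.30],q), kin.inverse_kinematics([.53,-.25,.36],q))
try: 
  from scipy.spatial.transform import Rotation as Ro
  q2=np.roll((Ro.from_quat(np.roll(q,-1))*Ro.from_euler('z',180,degrees=True)).as_quat(),1); print(kin.inverse_kinematics([.53,-.25,.30],q2),kin.inverse_kinematics([.46,.09,.30],q2))
except Exception as e: print(e)
c=calibration('wrist'); R=cv2.Rodrigues(np.array(c['rvec']))[0]; print(-R.T@np.ravel(c['tvec']),R,c['fx'])
E
```

```text
tall {'n': 156, 'c': array([ 538. , -273.3]), 's': array([ 9.4, 89.4]), 'a': -10.9, 'pca': -11.61, 'mean': array([ 537.6, -272.8,  111.5]), 'z': np.float64(111.7)}
lows {'n': 127, 'c': array([ 576.5, -283.9]), 's': array([ 8.8, 89.9]), 'a': -11.76, 'pca': -11.84, 'mean': array([ 576.5, -283.4,   74. ]), 'z': np.float64(73.8)} {'n': 129, 'c': array([ 499.1, -264.6]), 's': array([ 9., 90.]), 'a': -11.58, 'pca': -11.29, 'mean': array([ 499. , -263.7,   73.5]), 'z': np.float64(73.4)}
rack {'n': 2001, 'c': array([ 538.3, -273. ]), 's': array([123. , 134.6]), 'a': 78.18, 'pca': -18.65, 'mean': array([ 536.4, -269.4,   57.8]), 'z': np.float64(48.2)}
jaws {'n': 514, 'c': array([458.6, 115.1]), 's': array([ 42.1, 122.3]), 'a': -14.08, 'pca': -14.13, 'mean': array([458.6, 115.1,  48.6]), 'z': np.float64(48.7)}
foot {'n': 1989, 'c': array([455. , 115.6]), 's': array([136.9, 173. ]), 'a': 1.39, 'pca': -12.73, 'mean': array([457.2, 114.5,  27.8]), 'z': np.float64(18.6)}
[0.         0.76604444 0.64278761 0.        ] [ 0.60746308  0.3585274  -0.3464471   1.75969502  0.13802101  1.04718185
  0.0375957 ] [ 0.39427609  0.22643908 -0.81002911  1.99329742  0.19454101  0.99945889
 -0.68351171] [ 0.60921908  0.30585223 -0.34486223  1.68903175  0.11097443  1.16594218
  0.06080395]
[ 0.13958767  0.33815591  0.24663216  1.79251266 -0.09505097  1.02244025
 -2.89370051] [ 0.67075556  0.33996859 -1.17119862  1.98082765  0.36130123  1.05319241
  2.30332848]
[ 0.31505033 -0.60216378  0.37331253] [[ 0.36665096 -0.93035752 -0.00139738]
 [-0.89142256 -0.35173599  0.28574047]
 [-0.2663323  -0.10352136 -0.95830602]] 305.2738596494282
```

Run:
```python
from h import *
env.reach([.538,-.273,.33],quat(-11.6)); save('wrist','w_rack')
env.reach([.458,.115,.33],quat(-14.1)); save('wrist','w_hold')
s=env.get_state(); print(s['time'],s['qpos'],s['tcp_pos'])
a=load('w_rack')['im'];b=load('w_hold')['im']
cv2.imwrite('pics/w12.png',cv2.resize(np.hstack([a,b]),(800,300),interpolation=cv2.INTER_AREA))
for n in('w_rack','w_hold'):
    z=load(n);R=cv2.Rodrigues(z['rvec'])[0];W=cloud(z);Z=W[...,2];hsv=cv2.cvtColor(z['im'],cv2.COLOR_BGR2HSV)
    print(n,-R.T@z['tvec'].ravel())
    near=lambda x,y,r:(np.hypot(W[...,0]-x,W[...,1]-y)<r)
    F=(0,512,0,384)
    if n=='w_rack':
        print(rect(W,(Z>.105)&(Z<.12)&near(.538,-.273,.06),*F))
        print('rack', rect(W,(Z>.035)&(Z<.055)&near(.538,-.273,.1),*F))
    else:
        print(rect(W,(Z>.041)&(Z<.056)&near(.458,.115,.075),*F))
        print('slotfloor',rect(W,(Z<.035)&(Z>.01)&near(.458,.115,.02),*F))
```

```text
3.35 [ 0.1672342   0.16137898 -0.59536919  1.95885908  0.10415932  1.05117834
 -0.72243019] [0.45867697 0.11372009 0.32992362]
w_rack [ 0.55185305 -0.20510369  0.39999063]
{'n': 747, 'c': array([ 537.2, -276.3]), 's': array([ 7.7, 89.7]), 'a': -11.6, 'pca': -11.4, 'mean': array([ 537.9, -273.9,  112.1]), 'z': np.float64(112.1)}
rack {'n': 5062, 'c': array([ 537. , -276.1]), 's': array([121.9, 133.9]), 'a': 78.02, 'pca': -12.79, 'mean': array([ 538.6, -270.7,   46. ]), 'z': np.float64(45.9)}
w_hold [0.47631465 0.18305464 0.40026298]
{'n': 2670, 'c': array([458.4, 112.7]), 's': array([ 44. , 123.3]), 'a': -14.05, 'pca': -14.12, 'mean': array([459. , 115.5,  48.4]), 'z': np.float64(49.0)}
slotfloor {'n': 409, 'c': array([459. , 114.9]), 's': array([16. , 39.1]), 'a': -14.0, 'pca': -12.36, 'mean': array([459.2, 115.4,  17. ]), 'z': np.float64(16.0)}
```

View pics/w12.png

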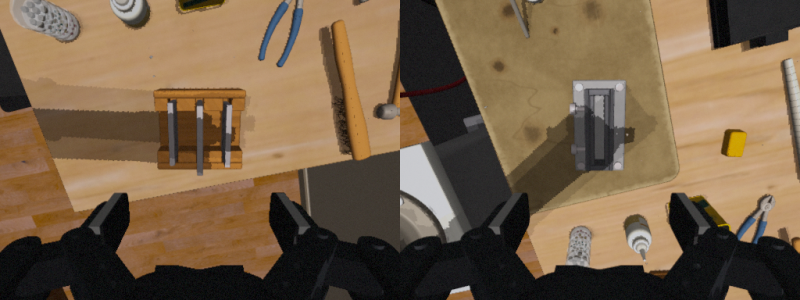

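Both wrist views agree with the top view: plate about (537.6, -274.8), yaw -11.6°, top at 112; mouth about (458.5, 113.9, 49), yaw -14.1°. Now I grasp it.

Run:
```python
from h import *
def rep(t): 
    s=env.get_state(); print(t,round(s['time'],2),np.round(s['tcp_pos'],4),np.round(s['force'],1),np.round(s['torque'],2),round(s['opening'],4),s['gripper_force'])
q=quat(-11.6)
env.reach([.5376,-.2748,.30],q); env.grip(.030,60); rep('above')
env.dwell(.2); rep('settled')
print(env.movel([.5376,-.2748,.22],.12,stop_force=15)); rep('22')
print(env.movel([.5376,-.2748,.146],.06,stop_force=12)); env.dwell(.2); rep('down')
save('wrist','w_pre'); save('side','s_pre')
a=load('w_pre')['im'];b=load('s_pre')['im'][100:250,220:420]
cv2.imwrite('pics/pre.png',np.hstack([cv2.resize(a,(400,300)),cv2.resize(b,(400,300),interpolation=cv2.INTER_CUBIC)]))
```

```text
above 5.41 [ 0.5376 -0.2748  0.3   ] [-0.6  0.1 -0. ] [ 0.06  0.03 -0.07] 0.03 0.0
settled 5.61 [ 0.5376 -0.2749  0.3   ] [ 0.4 -0.3 -0.2] [ 0.03 -0.02 -0.01] 0.0298 0.0
False
22 6.42 [ 0.5381 -0.2749  0.2207] [ 0.1 -0.   0.9] [ 0.01 -0.05  0.01] 0.0301 0.0
False
down 8.01 [ 0.5377 -0.2749  0.1463] [-0.1  0.4 -0.3] [ 0.   -0.01 -0.01] 0.0299 0.0
```

View pics/pre.png

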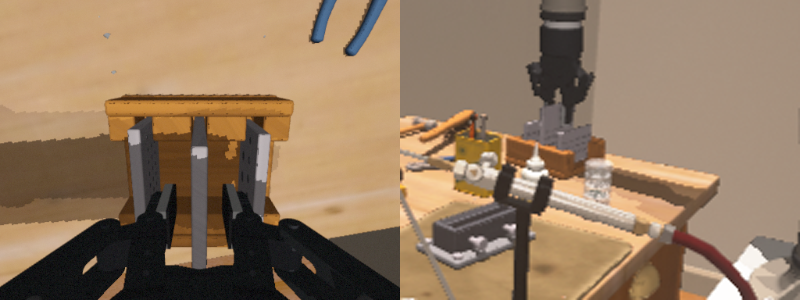

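The fingers straddle the tall plate (left panel, about (198,190)), clear of both low plates. I grip and lift.

Run:
```python
from h import *
def rep(t): 
    s=env.get_state(); print(t,round(s['time'],2),np.round(s['tcp_pos'],4),np.round(s['force'],1),np.round(s['torque'],2),round(s['opening'],4),s['gripper_force'])
env.grip(0.0,80); env.dwell(.2); rep('grip')
p=env.get_state()['tcp_pos']
print(env.movel([p[0],p[1],.166],.04,stop_force=15)); rep('20up')
print(env.movel([p[0],p[1],.315],.10,stop_force=15)); env.dwell(.3); rep('up')
save('top','t_up'); save('side','s_up'); save('wrist','w_up')
a=load('w_up')['im'];b=load('s_up')['im'][60:240,200:440]
cv2.imwrite('pics/up.png',np.hstack([cv2.resize(a,(400,300)),cv2.resize(b,(400,300),interpolation=cv2.INTER_CUBIC)]))
```

```text
grip 8.63 [ 0.5378 -0.2748  0.1462] [ 0.2 -0.4  1.8] [-0.01 -0.11  0.  ] 0.0075 78.55488896369934
False
20up 9.28 [ 0.5377 -0.2748  0.1661] [-0.5 -1.  -3.9] [ 0.01  0.04 -0.  ] 0.0075 77.98669695854187
False
up 11.22 [ 0.5378 -0.2748  0.3148] [ 1.   0.3 -3. ] [-0.01 -0.02  0.03] 0.0074 77.99051642417908
```

View pics/up.png

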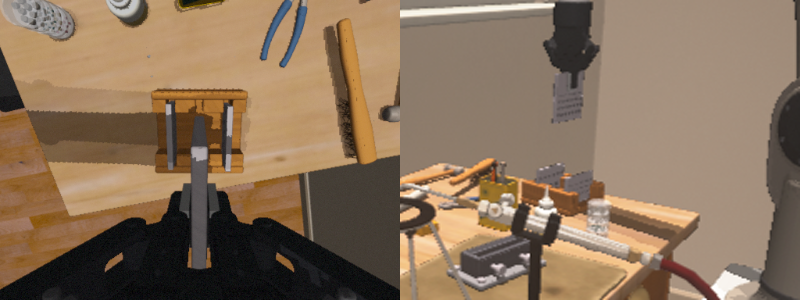

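The plate hangs upright in the grip, clear of the rack, and both low plates stayed in place. I carry it over.

Run:
```python
from h import *
def rep(t): 
    s=env.get_state(); print(t,round(s['time'],2),np.round(s['tcp_pos'],4),np.round(s['force'],1),np.round(s['torque'],2),round(s['opening'],4),s['gripper_force'])
q=quat(-14.1)
print(env.movel([.4585,.1139,.315],.13,rot=q,stop_force=20)); rep('over')
print(env.movel([.4585,.1139,.214],.08,stop_force=10)); env.dwell(.4); rep('low')
for n in('wrist','side','top'): save(n,n[0]+'_low')
z=load('w_low');W=cloud(z);Z=W[...,2];F=(0,512,0,384)
near=lambda x,y,r:(np.hypot(W[...,0]-x,W[...,1]-y)<r)
v=W[near(.458,.115,.08)&(Z>.06)]; print(np.nanpercentile(v[:,2],[0,5,50,95,100]))
g=near(.458,.115,.08)&(Z>.041)&(Z<.056); print('jaw',g.sum(),rect(W,g,*F))
a=z['im'];b=load('s_low')['im'][150:285,180:360]
cv2.imwrite('pics/low.png',np.hstack([cv2.resize(a,(400,300)),cv2.resize(b,(400,300),interpolation=cv2.INTER_CUBIC)]))
```

```text
False
over 14.57 [0.4586 0.1135 0.315 ] [-0.1  0.3 -3.4] [ 0.   -0.02 -0.03] 0.0071 77.98242330551147
False
low 16.38 [0.4585 0.1139 0.2141] [ 1.  -1.  -2.4] [-0.01 -0.01  0.  ] 0.0071 77.9836106300354
[0.08079427 0.17709498 0.21314789 0.23080117 0.23827994]
jaw 4190 {'n': 4190, 'c': array([461.1, 123.1]), 's': array([ 44.1, 102.5]), 'a': -14.05, 'pca': -13.71, 'mean': array([463.6, 132.1,  48.5]), 'z': np.float64(49.0)}
```

View pics/low.png

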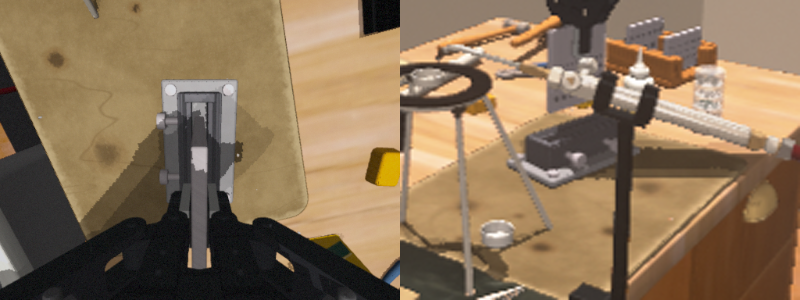

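The plate is over the holder (left, (198,190)), aligned with the slot and about 3 cm up. I check the offset in the holder frame before the final lowering.

Run:
```python
from h import *
t=np.radians(-14.1); ex=np.array([np.cos(t),np.sin(t)]); ey=np.array([-ex[1],ex[0]])
def fr(n): 
    z=load(n); W=cloud(z); D=(W[...,:2]-[.4585,.1139])*1000
    return D@ex,D@ey,W[...,2]*1000,z
P=lambda a:np.round(np.nanpercentile(a,[1,5,50,95,99]),1)
for n in('w_low','s_low','t_low'):
    U,V,Z,z=fr(n)
    m=(abs(U)<9)&(V>-56)&(V<56)&(Z>70)&(Z<145)
    print(n,'plate body',m.sum(),'u',P(U[m]),'v',P(V[m]),'z',P(Z[m]))
    for lo,hi in((78,105),(105,130),(150,180)):
        e=(abs(U)<10)&(V>25)&(V<60)&(Z>lo)&(Z<hi); 
        if e.sum()>5: print('  +v end z',lo,e.sum(),'u',P(U[e]),'v',P(V[e]))
    m=(abs(U)<9)&(abs(V)<48)&(Z>174)&(Z<187)
    if m.sum()>5: print('  top',m.sum(),'u',P(U[m]),'v',P(V[m]),'z',P(Z[m]))
    j=(Z>42)&(Z<57)&(abs(U)<35)&(abs(V)<75); 
    if j.sum()>5: print('  jaw',j.sum(),'u',P(U[j]),'v',P(V[j]),'z',P(Z[j]))
    j=(Z>42)&(Z<57)&(abs(U)<35)&(V>30)&(V<50); 
    if j.sum()>5:
        print('  inner',P(U[j&(U<0)]),P(U[j&(U>0)]))
s=fr('s_low'); 
m=(abs(s[0])<9)&(abs(s[1])<50)&(s[2]>60)&(s[2]<175)
vb=np.round(s[1]/10)
for k in range(-4,5):
    e=m&(vb==k)
    if e.sum()>3: print(k*10,e.sum(),np.round(np.nanmin(s[2][e]),1),np.round(np.sort(s[2][e])[:3],1),np.median(s[0][e]).round(1))
```

```text
w_low plate body 275 u [-3.9 -3.5 -0.1  3.6  4. ] v [ 9.5 42.3 43.1 43.3 43.4] z [ 83.7  88.1 122.7 143.9 144.8]
  +v end z 78 64 u [-3.8 -3.5  0.1  3.6  4. ] v [42.1 42.3 43.1 43.3 43.3]
  +v end z 105 113 u [-3.8 -3.4  0.3  3.6  3.9] v [42.2 42.4 43.1 43.3 43.3]
  +v end z 150 774 u [-3.8 -3.7  0.3  3.9  4. ] v [25.5 26.8 41.4 43.3 43.4]
  top 4078 u [-8.1 -5.1 -0.1  5.2  7.9] v [-23.2 -18.9  10.1  41.   43.1] z [174.9 178.  180.1 182.8 186.3]
  jaw 4185 u [-21.  -19.9   2.7  20.5  21.6] v [-36.1 -28.9  21.4  58.3  60.4] z [44.4 45.2 49.  51.4 52. ]
  inner [-21.5 -20.7 -14.4  -8.2  -8.1] [ 8.2  8.4 14.9 21.1 22.1]
s_low plate body 259 u [-7.5 -6.9 -4.4  1.2  3.1] v [-46.2 -42.3  17.   43.9  45.1] z [ 82.   83.7 112.4 142.9 144.6]
  +v end z 78 58 u [-7.4 -6.5 -4.2  2.2  2.9] v [25.6 27.4 37.9 44.9 45.1]
  +v end z 105 21 u [-7.  -6.2 -3.5  2.7  3. ] v [26.7 27.5 42.3 44.5 45.6]
  +v end z 150 85 u [-7.5 -6.4 -4.1  2.7  4.8] v [25.3 25.7 38.4 44.1 45.3]
  top 57 u [-7.7 -6.9 -3.6  6.8  8.5] v [-41.5 -28.2  18.4  43.2  43.5] z [174.4 174.6 179.3 184.5 185.9]
  jaw 340 u [-24.2 -23.1   2.3  15.9  17.5] v [-55.  -52.2  10.5  60.9  62. ] z [42.1 42.5 47.7 51.9 52.8]
  inner [-24.6 -24.2 -21.4 -17.1 -17. ] [ 5.9  6.3 13.6 16.9 18.6]
t_low plate body 0 u nan v nan z nan
-40 55 108.4 [108.4 111.5 112.1] -4.2
-30 50 109.8 [109.8 110.5 113.3] -4.5
-20 22 82.0 [ 82.   83.2 137. ] -4.4
-10 6 82.3 [82.3 83.7 85.3] -4.5
0 17 83.5 [83.5 83.6 84.4] -4.5
10 64 83.2 [83.2 83.4 85.9] -4.6
20 68 83.5 [83.5 83.6 84.3] -4.5
30 71 81.1 [81.1 83.8 83.8] -4.4
40 110 81.7 [81.7 82.  82.6] -3.5
  return np.nanmean(a, axis, out=out, keepdims=keepdims)
```

The plate is centred across the slot (±4 within ±8.1 mm) and about 0.8 mm short along it. The lower edge is near 80 mm against a rim at 49–50 mm, so I lower it by 20.5 mm.

Run:
```python
from h import *
t=np.radians(-14.1); ex=np.array([np.cos(t),np.sin(t)]); ey=np.array([-ex[1],ex[0]])
xy=np.array([.4585,.1139])+.0008*ey
print(env.movel([*xy,.1936],.03,rot=quat(-14.1),stop_force=10)); env.dwell(.6)
s=env.get_state(); print(round(s['time'],2),np.round(s['tcp_pos'],4),np.round(s['force'],1),np.round(s['joint_velocities'],3),s['gripper_force'])
for n in('wrist','side'): save(n,n[0]+'_fin')
P=lambda a:np.round(np.nanpercentile(a,[1,5,50,95,99]),1)
for n in('w_fin','s_fin'):
    z=load(n);W=cloud(z);D=(W[...,:2]-[.4585,.1139])*1000;U,V,Z=D@ex,D@ey,W[...,2]*1000
    m=(abs(U)<9)&(abs(V)<50)&(Z>56)&(Z<125); print(n,P(U[m]),P(V[m]),P(Z[m]))
    m=(abs(U)<6)&(abs(V)<48)&(Z>154)&(Z<167); print(' top',P(Z[m]))
    j=(Z>42)&(Z<56)&(abs(U)<35)&(abs(V)<75);print(' jaw',P(U[j]),P(V[j]),P(Z[j]))
a=load('w_fin')['im'];b=load('s_fin')['im'][150:285,180:360]
cv2.imwrite('pics/fin.png',np.hstack([cv2.resize(a,(400,300)),cv2.resize(b,(400,300),interpolation=cv2.INTER_CUBIC)]))
```

```text
False
17.97 [0.4587 0.1147 0.1936] [-0.3  0.2 -3.1] [-0.    -0.001  0.    -0.001  0.    -0.     0.001] 77.98331379890442
w_fin [-4.5 -3.5 -0.2  3.6  6.5] [10.3 42.9 43.9 44.1 44.1] [ 63.9  67.9 102.6 123.6 124.7]
 top [155.5 158.  159.6 160.9 166. ]
 jaw [-21.  -19.8   1.7  20.4  21.6] [-27.6 -20.7  24.7  58.9  60.7] [44.2 45.1 49.1 51.4 52. ]
s_fin [-7.4 -6.4 -4.2  0.2  1.8] [-42.3 -30.8  18.9  44.3  46.3] [ 61.5  63.1  81.4 114.  121.5]
 top [154.2 154.4 159.  163.2 166. ]
 jaw [-24.5 -23.3  -6.7  15.2  16.9] [-56.1 -52.1  11.3  61.1  62.1] [42.1 42.6 47.4 51.9 53.3]
```

View pics/fin.png

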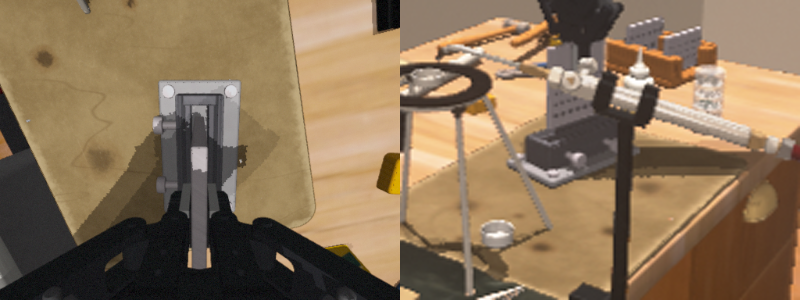

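The plate is upright and centred over the slot, with its lower edge about 10 mm above the rim. The only force on the tool is the plate's weight, so I hand in the job.

```bash
python3 -c "
from h import *
print(job.job_done())"
```

```text
the job is handed in; nothing more can be done
None
```

I handed in the job with the tall drawplate still gripped, upright and in line with the holder's slot, centred to about 1 mm with its lower edge about 1 cm above it, touching nothing, at 18 s of the 54 s allowed.

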